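# Open the bayonet lid of the leaning dust-filter housing

### The job

The bench extractor's filter housing needs opening. Turn its blue lid until the lugs come free of the hidden collar, without forcing it, lift it clear, and lay it handle up and wholly on the cork mat, set down and not dropped. Let go of it and leave the chisel, the plane and the tin alone.

Things in the scene. Friction and masses are not known exactly. Their poses are not given: they have to be found in the camera images.
- lid: Round blue plastic lid, 124 mm across, about 0.3 kg. Origin: centre of its underside (the plane of the skirt's lower edge); z is the lid's axis, out through the handle; flat top at z = 32 mm. When closed it can rise only 3 mm, with 2 mm of sideways play; it turns with little friction. Its lugs must be brought to slots in the collar (see mouth); then it lifts straight off along its axis.
- bar (a point): Centre of the lid's handle: a straight black bar along the lid's x axis, through the middle of the lid, 96 mm long, 18 mm wide (along y) and 34 mm tall (lid z 32 to 66 mm; this point is at 49 mm).
- lug (a point): One of the lid's two steel lugs, 13 mm wide, that point inward inside the skirt (which hides lid z 0 to 24 mm), one below each end of the bar, 53.5 mm from the lid's axis at +x and -x, lid z = 4 mm; this is the +x one. A yellow strip outside the skirt marks each.
- mouth (a point): Centre of the neck's flat end, on which the lid rests. Under the lid's skirt a collar catches the lugs; it has two opposite slots, hidden: 0.4 to 1.45 rad anticlockwise (seen facing the handle) of the lugs' start, different every time, to be felt. A lug passes within about 0.17 rad of a slot's middle. No stop: turned past, it is caught again. The lid is clear once 30 mm up the axis.
- pot: Fixed grey filter housing, 114 mm across, with an orange neck, leaning in a plywood cradle (190 x 156 mm). Origin on its axis at the centre of its lower end; z is its axis, also the closed lid's axis, leaning 30 degrees from vertical roughly towards the robot. The closed lid's origin is at z = 106 mm, mouth at z = 130 mm.
- mat: Fixed square cork mat, 190 x 190 x 5 mm, flat on the bench; origin at the centre of its underside, top face at z = 5 mm.
- chisel: Bystander: wood chisel lying on the bench, 235 mm long along its x, handle 28 mm thick; origin on the bench below its middle.
- plane: Bystander: wooden hand plane, 160 mm long along its y, 55 mm wide, 80 mm tall; origin at the centre of its underside.
- tin: Bystander: round jar with a steel cap, 72 mm across, 85 mm tall; origin at the centre of its underside.
There are look-alikes about, which are no part of the job. What is meant by the lid is not green, and is the smaller of those in its own colour.

How it is judged:
By the outcome, as a careful person would: the job done as asked, in the order asked, and still so for the second after the job is handed in, with the robot touching nothing.
It also fails if it takes over 53 s, if anything falls off the work surface, if the arm or the gripper's body presses on something with over 40 N, if the wrist force passes 120 N, or if a joint passes its speed limit or range.

### The arm

A 6-joint arm with a two-finger parallel gripper is mounted at the origin on the work surface. World frame = base frame: x ahead of the robot, y to its left, z up, the work surface at z = 0. Lengths are in mm, angles in rad, forces in N, time in s.
With the tool pointing down it reaches from about 275 to 1000 mm from the base axis. Payload 8.4 kg.
Tool frame: the origin (TCP) lies midway between the tips of the shut fingers; the grasp point (between the pads) lies 19 mm behind it; z points along the fingers, y is the line along which they close (so a half turn about z gives the same grasp; the last joint's range is limited). The gripper opens to 85 mm and grips with 20 to 120 N. Pads are 22 mm wide; open, the fingers measure 114 mm over their backs; the gripper's body (76 mm by 85 mm) begins 54 mm behind the grasp point. The pads swing forward as they close: fully open they stand 13 mm farther back than shut.
Start: joints at [1.315, 0.353, 1.633, -0, 1.155, -0.002], TCP at [156.926, 604.981, 231.281] pointing down, gripper open.
Joint ranges: [-2.63, 2.63], [-0.92, 2.1], [0.06, 2.66], [-1.3, 4.44], [0, 2.69], [-3.02, 3.02]. Speed limits (rad/s): [2.22, 2.22, 2.79, 3.14, 3.14, 3.14].

### API

Orientations are given as a unit quaternion [x, y, z, w].
In Python, from rig import arm gives the robot as it stands. The module is installed in compiled form; this text tells all that it offers.
- The arm moves only by the tool send_rows, never from a script. Its argument "increments" is a list of rows, each a list of 6 numbers: the shift along the world's x, y, z normalised to -1 to 1, where 1 is 400 mm, then the turn, a rotation vector about the world's x, y, z normalised to -1 to 1, where 1 is 8 degrees. A call has 1 to 20 rows; each row shifts and turns the commanded pose from where the row before left it; what a row does not reach is not made up. A row lasts 1/10 s, in which the tool goes at most 50 mm and 8.59 degrees, less where a joint would pass 70% of its speed; a pose out of reach is approached as far as the arm can. A call with a number of a shift or a turn outside -1 to 1 is refused whole. A call with a gripper value outside its range is refused whole. "grip" is the closure, from 0 (fully open) to 1 (shut), set as the call begins (left out, the last holds). The fingers move at their own pace and stop on an object; "squeeze" is the grip in N (left out, the last holds). Time passes only in rows, so rows that do not move let the fingers close. It gives the time, the measured TCP pose, the force, the opening and the grip force at its end, in the units of the state.
- arm.get_obs(): the state, without advancing time (a new reading comes with each control period).
- arm.read_camera(name): name is "scene" or "top"; returns (picture, depth): 420x560x3 uint8, red, green, blue; 420x560 float32, mm along the optical axis (not along the pixel's ray), 0 where there is no reading.
- arm.camera_info(name): a dict with "K" (3x3 intrinsics, pixels), "position" and "attitude" of the camera in the world. Camera axes: x right, y down, z forward; pixel columns grow to the right and rows downward; lengths in mm; the calibration is good to about 2 mm. A picture is of the moment at which its call begins. camera_info takes no time and is no camera call.
- arm.hand_in(): hands the job in; it is judged then, once.
Trained networks look in the newest picture that a camera, given by its name, has taken for a name from the list of things; names that differ only in an ending like _2 or _b are one class to them, and where a whole thing is asked for, a point or a joint stands for the part that bears it (a point fixed in the world has none). Each returns a list of dicts, best first, with "score" (0 to 1); they miss things now and then, are a little off and sometimes report something else, mostly with a low value. They report only what shows in the picture. A call takes as long as a camera call. They do not tell look-alikes from the thing itself.
- arm.masks_of(query, camera): "mask" (420x560 bool, what is visible of it) and "position" ([row, column] in pixels, amid what is visible of it).
- arm.landmark_of(query, camera): "position" ([row, column] in pixels: a listed point, or the origin of a listed thing).
The state is a dict: "clock": time; "qpos": joint angles; "qd": joint speeds; "tau": joint torques, N m; "tool_pos": TCP position; "eef_rot": TCP orientation; "contact_force": force on the tool from outside, world axes, zero at the start; "moment": the same for the moment, N m; "opening": finger opening in mm; "grasp_force": force on a finger pad.
Only numpy, scipy, OpenCV 4.12 (cv2) and the standard library are available. Lean on these libraries where they do the work, as an engineer would, in place of code of your own. Each camera call takes 0.05 s, during which the arm holds its last target. There are 200 camera calls.

## Working session

There is one attempt and no reset: what is moved stays moved. The work goes in short steps, Python scripts to look and compute and a tool call to move; the robot and the scene stay as the last step left them, time stands still between calls to the robot, and variables do not carry over. Pictures are saved under pics/ and viewed, at most 10 in all, crops included, and the job is handed in when it is done.

Besides the shell and the picture viewer there is one more tool, called as name(argument=value, ...) on one line, values as JSON. send_rows: Moves the arm, as the interface text tells. Its arguments: {"type":"object","properties":{"increments":{"type":"array"},"grip":{"type":"number"},"squeeze":{"type":"number"}},"required":["increments"]}

```bash
mkdir -p pics
cat > h.py <<'E'
import numpy as np,cv2
from scipy.spatial.transform import Rotation as R
from rig import arm
def cam(n):
    i=arm.camera_info(n);K=np.array(i["K"]);p=np.array(i["position"]);a=np.array(i["attitude"])
    Rm=a if a.shape==(3,3) else R.from_quat(a).as_matrix()
    return K,p,Rm
def world(n,rc,d):
    K,p,Rm=cam(n);rc=np.atleast_2d(rc);d=np.atleast_1d(d)
    c=np.stack([(rc[:,1]-K[0,2])/K[0,0]*d,(rc[:,0]-K[1,2])/K[1,1]*d,d],1)
    return c@Rm.T+p
def proj(n,X):
    K,p,Rm=cam(n);c=(np.atleast_2d(X)-p)@Rm;u=c@K.T
    return u[:,[1,0]]/u[:,2:]
E
python3 - <<'E'
from h import *
ims=[]
for n in("scene","top"):
    im,d=arm.read_camera(n);ims.append(im);np.savez(f"pics/{n}0.npz",im=im,d=d)
    cv2.imwrite(f"pics/{n}0.png",cv2.resize(im[...,::-1],(800,600)))
    print(n,arm.camera_info(n))
    for q in("lid","bar","lug","mouth","pot","mat","chisel","plane","tin"):
        for r in arm.landmark_of(q,n):print(q,"L",round(r["score"],2),np.round(r["position"],1))
    for q in("lid","mat","pot"):
        for r in arm.masks_of(q,n):
            m=r["mask"]&(d>0);w=world(n,np.argwhere(m),d[m])
            print(q,"M",round(r["score"],2),np.round(r["position"]),m.sum(),np.median(w,0).round(),im[m].mean(0).round())
print(arm.get_obs())
E
```

```text
scene {'K': array([[543.02835142,   0.        , 283.51485582],
       [  0.        , 543.02835142, 206.2095432 ],
       [  0.        ,   0.        ,   1.        ]]), 'position': array([ 1144.81329761, -1156.3197214 ,  1092.52699011]), 'attitude': array([ 0.85154262,  0.253496  , -0.12242289, -0.44229807])}
lid L 0.92 [187.  329.9]
lid L 0.79 [199.9 375. ]
lid L 0.67 [190.3 277.1]
bar L 0.85 [172. 325.]
bar L 0.74 [190.2 373.5]
bar L 0.63 [176.1 282.9]
lug L 0.85 [183.8 270.9]
lug L 0.81 [180.5 346.1]
lug L 0.7 [194.3 384.8]
mouth L 0.79 [179.5 330.1]
pot L 0.88 [212.  345.4]
pot L 0.43 [185.3 334.3]
mat L 0.65 [279.4 278.5]
chisel L 0.93 [244.8 301.2]
plane L 0.63 [173.2 337. ]
tin L 0.84 [317.2 170.6]
tin L 0.65 [181.8 342.7]
lid M 0.94 [187. 277.] 1427 [289. 180.  41.] [ 49.  76. 119.]
lid M 0.92 [195. 381.] 667 [596. 339.  30.] [ 64. 108.  65.]
lid M 0.71 [217. 345.] 2571 [565. 121.  65.] [142. 130. 109.]
lid M 0.64 [181. 330.] 860 [500. 155. 171.] [49. 66. 99.]
mat M 0.9 [278. 277.] 3084 [ 519. -182.    3.] [181. 150. 109.]
pot M 0.86 [218. 345.] 2557 [565. 121.  65.] [142. 130.
[... 1006 characters left out ...]
 [95. 83. 64.]
{'clock': 1.3, 'qpos': array([ 1.31460593e+00,  3.52981288e-01,  1.63339503e+00, -7.31245175e-06,
        1.15519046e+00, -2.36819852e-03]), 'qd': array([ 0.00152115, -0.00176409, -0.00016616,  0.0013675 , -0.00101426,
       -0.00091028]), 'tau': array([ 1.26140669e-03, -6.05203772e+01, -3.42449856e+01,  2.03658215e-05,
        1.14669478e-03, -1.98598974e-05]), 'tool_pos': array([156.92638569, 604.98862304, 231.29479295]), 'eef_rot': array([1.26569229e-01, 9.91957776e-01, 1.23982750e-05, 4.98497589e-06]), 'contact_force': array([ 1.08153375, -0.32117028, -0.04015862]), 'moment': array([-0.00934892, -0.06496102,  0.02566985]), 'grasp_force': 0.0, 'opening': 85.20937501844823}
```

View pics/scene0.png

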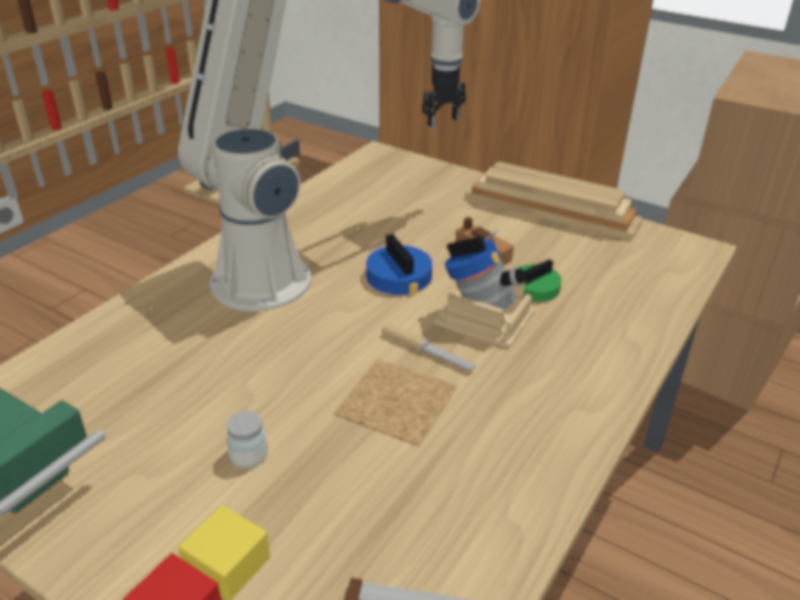

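View pics/top0.png

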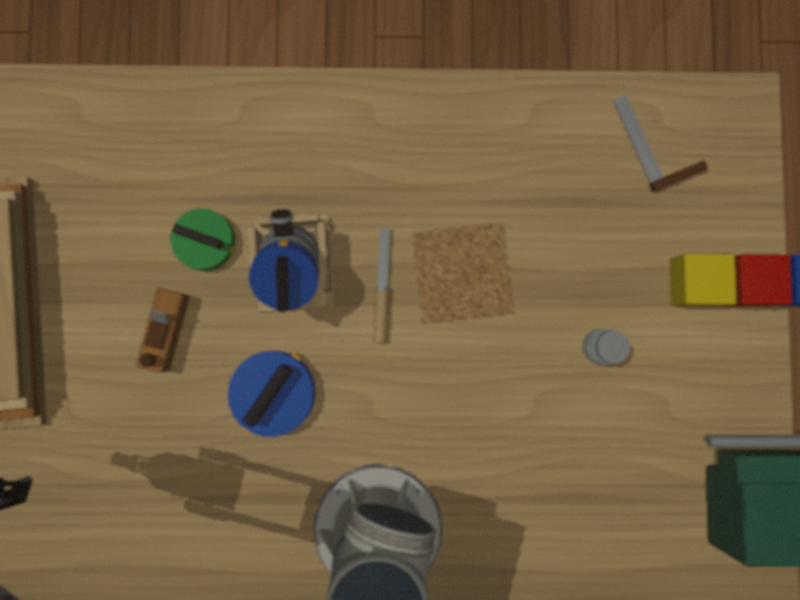

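The scene view (shown at 800x600) has the lidded pot at about (470,258), with the larger blue decoy at (398,270), the green decoy at (540,282) and the mat at (395,400). In the top view the lid is at (283,278), its bar running up and down the picture, and the mat at (463,272).

Run:
```python
from h import *
from scipy.optimize import least_squares
def tri(a,b):
    o=[];
    for n,rc in(("scene",a),("top",b)):
        K,p,Rm=cam(n);v=Rm@np.linalg.inv(K)@[rc[1],rc[0],1];v/=np.linalg.norm(v);o.append((p,v))
    A=sum(np.eye(3)-np.outer(v,v) for p,v in o);B=sum((np.eye(3)-np.outer(v,v))@p for p,v in o)
    x=np.linalg.solve(A,B);return x.round(1),[round(np.linalg.norm((np.eye(3)-np.outer(v,v))@(x-p)),1) for p,v in o]
print("bar",tri([172,325],[198,195.1]));print("lid",tri([187,329.9],[193.6,195.8]));print("mouth",tri([179.5,330.1],[195.8,196.8]));print("pot",tri([212,345.4],[179.3,205.4]))
print("mat",tri([279.4,278.5],[192.5,323]))
P=[];D=[]
for n in("scene","top"):
    z=np.load(f"pics/{n}0.npz");im=z["im"].astype(int);d=z["d"]
    ok=d>0;rc=np.argwhere(ok);w=world(n,rc,d[ok]);c=im[ok]
    near=np.linalg.norm(w-[490,160,175],axis=1)<95
    w=w[near];c=c[near]
    blue=(c[:,2]>c[:,0]+50)&(c[:,2]>c[:,1]+30);dark=(c.max(1)<50)
    print(n,blue.sum(),dark.sum(),w[blue].mean(0),w[dark].mean(0)if dark.any() else 0)
    P.append(w[blue]);D.append(w[dark])
# plane with tilt 30deg fixed: RANSAC on top pts
for n,p in zip(("scene","top"),P):
    best=0
    rng=np.random.default_rng(0)
    for _ in range(3000):
        s=p[rng.choice(len(p),3)];nn=np.cross(s[1]-s[0],s[2]-s[0]);nn/=np.linalg.norm(nn)+1e-9
        if nn[2]<0:nn=-nn
        if not .8<nn[2]<.93:continue
        k=abs((p-s[0])@nn)<2
        if k.sum()>best:best=k.sum();K=k
    q=p[K];m=q.mean(0);nn=np.linalg.svd(q-m)[2][2];nn*=np.sign(nn[2]);
    print(n,"plane",best,m.round(1),nn.round(3),"tilt",np.degrees(np.arccos(nn[2])).round(1))
    for dd,l in zip(D,("scene","top")):
        h=(dd-m)@nn;s=dd[(h>15)&(h<45)]
        if len(s)>8:
            mm=s.mean(0);v=np.linalg.svd(s-mm)[2][0];print("  dark",l,len(s),mm.round(1),v.round(3),np.percentile(h,[5,50,90,97]).round(1),np.ptp((s-mm)@v).round(1), "lidz ctr",(mm-nn*(((mm-m)@nn)-17)).round(1))
z=np.load("pics/top0.npz")
```

```text
bar (array([470.5, 174.3, 176.4]), [np.float64(3.6), np.float64(3.6)])
lid (array([487.7, 182.1, 120.9]), [np.float64(3.2), np.float64(3.2)])
mouth (array([483.2, 177.5, 150. ]), [np.float64(1.8), np.float64(1.8)])
pot (array([544.7, 173.4,  46.8]), [np.float64(6.7), np.float64(6.7)])
mat (array([ 511. , -168.6,   -3.8]), [np.float64(2.5), np.float64(2.5)])
scene 470 220 [504.19281638 136.70907573 165.07260711] [483.83138812 160.57803226 181.5749663 ]
top 1055 334 [491.22522828 174.09141216 168.44606221] [492.41159952 168.91976945 183.7019159 ]
scene plane 191 [492.4 146.9 167.2] [-0.5   -0.035  0.865] tilt 30.1
  dark scene 148 [477.  160.2 188.5] [-0.863 -0.006 -0.506] [-61.7  20.7  31.7  34.8] 91.0 lidz ctr [481.3 160.5 181. ]
  dark top 260 [470.7 167.6 194.1] [-0.881  0.028 -0.472] [-63.3  33.6  36.5  37.6] 93.0 lidz ctr [478.9 168.1 180. ]
top plane 724 [489.3 173.7 167.6] [-0.5   -0.034  0.866] tilt 30.1
  dark scene 143 [476.8 160.3 188.7] [-0.862 -0.008 -0.507] [-62.6  19.7  30.8  33.9] 91.0 lidz ctr [480.8 160.5 181.8]
  dark top 260 [470.7 167.6 194.1] [-0.881  0.028 -0.472] [-64.2  32.6  35.6  36.7] 93.0 lidz ctr [478.5 168.1 180.8]
```

send_rows(increments=[[0.0345, -0.055, 0.012, 0, 0, -1], [0.0345, -0.055, 0.012, 0, 0, -1], [0.0345, -0.055, 0.012, 0, 0, -1], [0.0345, -0.055, 0.012, 0, 0, -1], [0.0345, -0.055, 0.012, 0, 0, -1], [0.0345, -0.055, 0.012, 0, 0, -1], [0.0345, -0.055, 0.012, 0, 0, -1], [0.0345, -0.055, 0.012, 0, 0, -1], [0.0345, -0.055, 0.012, 0, 0, -1], [0.0345, -0.055, 0.012, 0, 0, -1], [0.0345, -0.055, 0.012, 0, 0, -1], [0.0345, -0.055, 0.012, 0, 0, -1], [0.0345, -0.055, 0.012, 0, 0, -1], [0.0345, -0.055, 0.012, 0, 0, -1], [0.0345, -0.055, 0.012, 0, 0, -1], [0.0345, -0.055, 0.012, 0, 0, -1], [0.0345, -0.055, 0.012, 0, 0, -1], [0.0345, -0.055, 0.012, 0, 0, -1], [0.0345, -0.055, 0.012, 0, 0, -1], [0.0345, -0.055, 0.012, 0, 0, -1]], grip=0, squeeze=60)

```text
clock: 3.3
tool_pos: [433.4, 164.0, 327.7]
eef_rot: [0.999, 0.045, 0.0, -0.0]
contact_force: [0.3, 0.6, 0.3]
opening: 85.4
grasp_force: 0.0
```

```bash
cat >> h.py <<'E'
n=np.array([-.5,-.034,.866]);n/=np.linalg.norm(n)
L=np.array([504.5,168.2,138.6])
def barR(bx):  # tool z=-n, tool y = -(n x barx) side
    y=np.cross(n,bx);y/=np.linalg.norm(y);y=y if y[1]<0 else -y
    z=-n;return R.from_matrix(np.stack([np.cross(y,z),y,z],1))
def delta(pos,Rt,rows):
    o=arm.get_obs();r=(Rt*R.from_quat(o["eef_rot"]).inv()).as_rotvec(degrees=True)
    dp=np.array(pos)-o["tool_pos"]
    print("dp",dp.round(1),"rot",r.round(2),"perrow",(dp/400/rows).round(4),(r/8/rows).round(4))
    print("clock",o["clock"],"q",o["qpos"].round(3),"F",o["contact_force"].round(1))
E
python3 - <<'E'
from h import *
v=np.array([-.87,.02,-.49]);v-=v@n*n
delta(L+140*n,barR(v),8)
E
```

```text
dp [  1.2  -0.6 -67.9] rot [  3.54 -29.84  -5.64] perrow [ 0.0004 -0.0002 -0.0212] [ 0.0553 -0.4662 -0.0882]
clock 3.3 q [0.359 0.007 1.842 0.    1.293 1.84 ] F [0.3 0.6 0.3]
```

send_rows(increments=[[0, 0, -0.021, 0.055, -0.466, -0.088], [0, 0, -0.021, 0.055, -0.466, -0.088], [0, 0, -0.021, 0.055, -0.466, -0.088], [0, 0, -0.021, 0.055, -0.466, -0.088], [0, 0, -0.021, 0.055, -0.466, -0.088], [0, 0, -0.021, 0.055, -0.466, -0.088], [0, 0, -0.021, 0.055, -0.466, -0.088], [0, 0, -0.021, 0.055, -0.466, -0.088], [0, 0, 0, 0, 0, 0]])

```text
clock: 4.2
tool_pos: [430.7, 164.2, 258.1]
eef_rot: [0.966, -0.002, 0.257, -0.017]
contact_force: [-1.1, 0.5, -0.7]
opening: 85.4
grasp_force: 0.0
```

Run:
```python
from h import *
v=np.array([-.87,.02,-.49]);v-=v@n*n
delta(L+37*n,barR(v),8)
a=[]
for m in("scene","top"):
    im,d=arm.read_camera(m);im=im.copy()
    for p in (L,L+49*n,L+32*n,L+49*n+48*v/np.linalg.norm(v),L+49*n-48*v/np.linalg.norm(v)):
        r,c=proj(m,p)[0];cv2.circle(im,(int(c),int(r)),1,(255,0,0),-1)
    r,c=map(int,proj(m,L+49*n)[0]);a.append(cv2.resize(im[max(r-70,0):r+70,c-65:c+65],(400,430),interpolation=cv2.INTER_CUBIC))
cv2.imwrite("pics/p1.png",np.hstack(a)[...,::-1])
```

```text
dp [ 55.3   2.7 -87.5] rot [ 0.29 -0.14 -0.34] perrow [ 0.0173  0.0009 -0.0273] [ 0.0046 -0.0023 -0.0053]
clock 4.2 q [ 0.527 -0.17   2.267 -0.399  0.607  2.381] F [-1.1  0.5 -0.7]
```

View pics/p1.png

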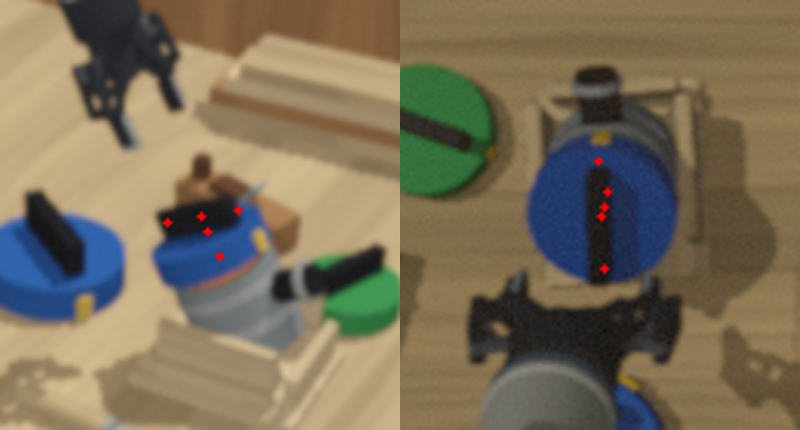

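Run:
```python
from h import *
from scipy.optimize import minimize
T={}
for m in("scene","top"):
    z=np.load(f"pics/{m}0.npz");c=z["im"].astype(int);d=z["d"]
    b=(c[...,2]>c[...,0]+35)&(c[...,2]>c[...,1]+20);k=(c.max(2)<55)&~b
    rc=np.argwhere(np.ones(d.shape,bool));w=world(m,rc,d.ravel()).reshape(d.shape+(3,))
    near=np.linalg.norm(w-(L+30*n),axis=2)<88; h=(w-L)@n
    T[m]=(b&near,k&near&(h>20),cam(m))
    print(m,T[m][0].sum(),T[m][1].sum())
e1=np.array([-.866,0,-.5]);e1-=e1@n*n;e1/=np.linalg.norm(e1);e2=np.cross(n,e1)
a=np.linspace(0,2*np.pi,60);S=8
def soft(P,cm,shape):
    K,p,Rm=cm;u=((P-p)@Rm)@K.T;u=(u[:,:2]/u[:,2:])
    o=np.zeros((shape[0]*4,shape[1]*4),np.uint8)
    cv2.fillConvexPoly(o,cv2.convexHull(np.round((u+.5)*4*16).astype(np.int32)),1,shift=4)
    return cv2.resize(o.astype(np.float32),shape[::-1],interpolation=cv2.INTER_AREA)
def cost(x,ms=("scene","top")):
    O=L+x[0]*e1+x[1]*e2+x[2]*n;v=np.cos(x[3])*e1+np.sin(x[3])*e2;y=np.cross(n,v);s=0
    for m in ms:
        B,D,cm=T[m]
        circ=np.concatenate([O+hh*n+62*(np.cos(a)[:,None]*e1+np.sin(a)[:,None]*e2) for hh in(0,32)])
        bar=np.array([O+i*48*v+j*9*y+k*n for i in(-1,1) for j in(-1,1) for k in(32,66)])
        lm=soft(circ,cm,B.shape);bm=soft(bar,cm,B.shape)
        s+=np.abs(np.clip(lm-bm,0,1)-B).sum()+np.abs(bm-D).sum()
    return s
for ms in(("scene","top"),("top",),("scene",)):
    r=minimize(cost,[4,2,0,-.03],args=(ms,),method="Nelder-Mead",options=dict(initial_simplex=np.array([4,2,0,-.03])+np.vstack([np.zeros(4),np.diag([6,6,4,.1])])))
    x=r.x;print(ms,r.fun.round(1),x.round(3),"L",(L+x[0]*e1+x[1]*e2+x[2]*n).round(1),"v",(np.cos(x[3])*e1+np.sin(x[3])*e2).round(3))
```

```text
scene 505 219
top 1374 280
('scene', 'top') 558.8 [ 8.86  -3.597  3.546 -0.038] L [495.  171.7 137.3] v [-0.866  0.038 -0.499]
('top',) 171.5 [ 3.5502e+01 -1.2919e+01 -6.1796e+01 -3.6000e-02] L [504.4 183.2  67.7] v [-0.866  0.036 -0.499]
('scene',) 200.2 [10.005 -3.21   3.641 -0.212] L [494.  171.3 136.8] v [-0.85   0.21  -0.483]
```

```bash
sed -i 's/^L=.*/L=np.array([497,171.7,136.5])/' h.py
python3 - <<'E'
from h import *
v=np.array([-.866,.038,-.499]);v-=v@n*n
delta(L+38*n,barR(v),8)
E
```

```text
dp [ 45.2   5.2 -91. ] rot [ 0.72 -0.06 -1.24] perrow [ 0.0141  0.0016 -0.0285] [ 0.0113 -0.001  -0.0194]
clock 4.3 q [ 0.525 -0.17   2.261 -0.395  0.61   2.375] F [0.6 0.4 0.7]
```

send_rows(increments=[[0.014, 0.0016, -0.0285, 0.011, 0, -0.019], [0.014, 0.0016, -0.0285, 0.011, 0, -0.019], [0.014, 0.0016, -0.0285, 0.011, 0, -0.019], [0.014, 0.0016, -0.0285, 0.011, 0, -0.019], [0.014, 0.0016, -0.0285, 0.011, 0, -0.019], [0.014, 0.0016, -0.0285, 0.011, 0, -0.019], [0.014, 0.0016, -0.0285, 0.011, 0, -0.019], [0.014, 0.0016, -0.0285, 0.011, 0, -0.019], [0, 0, 0, 0, 0, 0]])

```text
clock: 5.2
tool_pos: [479.0, 169.8, 168.5]
eef_rot: [0.966, -0.015, 0.258, -0.021]
contact_force: [0.2, -0.1, 0.1]
opening: 85.4
grasp_force: 0.0
```

Run:
```python
from h import *
v=np.array([-.866,.038,-.499]);v-=v@n*n
delta(L+38*n,barR(v),8)
a=[]
for m in("scene","top"):
    im,d=arm.read_camera(m)
    r,c=map(int,proj(m,L+49*n)[0]);a.append(cv2.resize(im[max(r-70,0):r+70,c-65:c+65],(400,430),interpolation=cv2.INTER_CUBIC))
cv2.imwrite("pics/p2.png",np.hstack(a)[...,::-1])
```

```text
dp [-1.   0.6  0.9] rot [ 0.06 -0.06  0.11] perrow [-0.0003  0.0002  0.0003] [ 0.001  -0.001   0.0018]
clock 5.2 q [ 0.472  0.077  2.293 -0.625  0.346  2.619] F [ 0.2 -0.1  0.1]
```

View pics/p2.png

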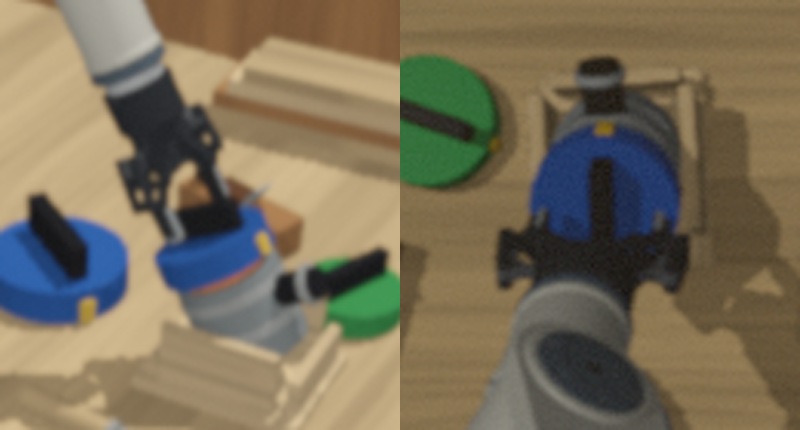

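The fingers straddle the bar: tips at about (540,222) and (662,222) in the right panel, bar centre at about (599,222). Closing.

send_rows(increments=[[0, 0, 0, 0, 0, 0], [0, 0, 0, 0, 0, 0], [0, 0, 0, 0, 0, 0], [0, 0, 0, 0, 0, 0], [0, 0, 0, 0, 0, 0], [0, 0, 0, 0, 0, 0], [0, 0, 0, 0, 0, 0], [0, 0, 0, 0, 0, 0]], grip=1, squeeze=50)

```text
clock: 6.1
tool_pos: [477.7, 170.3, 169.3]
eef_rot: [0.966, -0.014, 0.259, -0.021]
contact_force: [-4.3, 0.1, 6.5]
opening: 17.1
grasp_force: 48.9
```

send_rows(increments=[[-0.002, 0, 0.0034, 0, 0, 0], [0, 0, 0, -0.3125, -0.021, 0.541], [0, 0, 0, -0.3125, -0.021, 0.541], [0, 0, 0, 0, 0, 0]])

```text
clock: 6.5
tool_pos: [477.1, 170.3, 170.4]
eef_rot: [0.963, 0.071, 0.26, 0.001]
contact_force: [1.2, 1.7, -2.1]
opening: 17.1
grasp_force: 49.2
```

```bash
cat >> h.py <<'E'
R0=barR(np.array([-.866,.038,-.499]))
def st():
    o=arm.get_obs();d=o["tool_pos"]-(L+38*n);f=o["contact_force"]
    rv=(R.from_quat(o["eef_rot"])*R0.inv()).as_rotvec()
    e1=np.array([-.866,0,-.5]);e2=np.cross(n,e1)
    print("t",round(o["clock"],2),"h %.1f u %.1f v %.1f turn %.3f"%(d@n,d@e1,d@e2,rv@n),"off-axis",(rv-rv@n*n).round(3),"F n/u/v %.1f %.1f %.1f"%(f@n,f@e1,f@e2),"Mn %.2f"%(o["moment"]@n),"M",o["moment"].round(2),"open %.1f g %.0f"%(o["opening"],o["grasp_force"]),"q",o["qpos"].round(2))
E
python3 -c "
from h import *
st()"
```

```text
t 6.5 h 1.3 u 0.3 v 0.1 turn 0.175 off-axis [ 0.    -0.001 -0.   ] F n/u/v -2.4 0.0 -1.6 Mn 0.04 M [0.21 0.11 0.18] open 17.1 g 49 q [ 0.47  0.07  2.3  -0.62  0.35  2.44]
```

send_rows(increments=[[0, 0, 0, -0.3125, -0.021, 0.541], [0, 0, 0, -0.3125, -0.021, 0.541], [0, 0, 0, -0.3125, -0.021, 0.541], [0, 0, 0, 0, 0, 0], [-0.005, 0, 0.0087, 0, 0, 0], [0, 0, 0, 0, 0, 0]])

```text
clock: 7.1
tool_pos: [475.1, 170.3, 173.1]
eef_rot: [0.946, 0.193, 0.257, 0.035]
contact_force: [16.3, 4.1, -19.7]
opening: 17.0
grasp_force: 55.3
```

```bash
python3 -c "
from h import *
st()"
```

```text
t 7.1 h 4.7 u 0.7 v -0.1 turn 0.432 off-axis [0.    0.001 0.   ] F n/u/v -25.4 -4.3 -3.2 Mn 0.08 M [ 0.25 -0.32  0.23] open 17.0 g 55 q [ 0.48  0.06  2.3  -0.61  0.36  2.17]
```

send_rows(increments=[[0.005, 0, -0.0087, 0, 0, 0], [0, 0, 0, -0.344, -0.023, 0.595], [0, 0, 0, -0.344, -0.023, 0.595], [0, 0, 0, 0, 0, 0], [-0.005, 0, 0.0087, 0, 0, 0], [0, 0, 0, 0, 0, 0]])

```text
clock: 7.7
tool_pos: [474.8, 170.2, 173.3]
eef_rot: [0.924, 0.283, 0.252, 0.059]
contact_force: [13.8, 0.7, -17.3]
opening: 17.0
grasp_force: 56.1
```

```bash
python3 -c "
from h import *
st()"
```

```text
t 7.7 h 4.9 u 0.8 v 0.1 turn 0.624 off-axis [-0.     0.001 -0.   ] F n/u/v -21.8 -3.3 0.1 Mn 0.04 M [ 0.12 -0.27  0.11] open 17.0 g 56 q [ 0.48  0.06  2.3  -0.61  0.36  1.98]
```

send_rows(increments=[[0.005, 0, -0.0087, 0, 0, 0], [0, 0, 0, -0.329, -0.022, 0.57], [0, 0, 0, -0.329, -0.022, 0.57], [0, 0, 0, -0.329, -0.022, 0.57], [0, 0, 0, 0, 0, 0], [-0.005, 0, 0.0087, 0, 0, 0], [0, 0, 0, 0, 0, 0]])

```text
clock: 8.4
tool_pos: [475.0, 170.2, 173.5]
eef_rot: [0.876, 0.407, 0.242, 0.093]
contact_force: [11.5, 1.0, -13.2]
opening: 17.0
grasp_force: 57.0
```

```bash
python3 -c "
from h import *
st()"
```

```text
t 8.4 h 5.1 u 0.6 v 0.0 turn 0.899 off-axis [-0.  0. -0.] F n/u/v -17.2 -3.4 -0.4 Mn 0.03 M [-0.05 -0.56 -0.02] open 17.0 g 57 q [ 0.48  0.06  2.3  -0.61  0.36  1.7 ]
```

send_rows(increments=[[0.005, 0, -0.0087, 0, 0, 0], [0, 0, 0, -0.329, -0.022, 0.57], [0, 0, 0, -0.329, -0.022, 0.57], [0, 0, 0, -0.329, -0.022, 0.57], [0, 0, 0, 0, 0, 0], [-0.005, 0, 0.0087, 0, 0, 0], [0, 0, 0, 0, 0, 0]], squeeze=80)

```text
clock: 9.1
tool_pos: [475.2, 170.2, 174.2]
eef_rot: [0.812, 0.523, 0.227, 0.126]
contact_force: [3.6, -2.3, 0.0]
opening: 16.4
grasp_force: 82.7
```

```bash
python3 -c "
from h import *
st()"
```

```text
t 9.1 h 5.6 u 0.0 v 0.0 turn 1.174 off-axis [-0.    -0.001 -0.   ] F n/u/v -1.7 -3.1 2.3 Mn 0.06 M [-0.41 -0.59 -0.2 ] open 16.4 g 83 q [ 0.48  0.06  2.29 -0.61  0.36  1.43]
```

send_rows(increments=[[-0.0062, -0.0004, 0.0108, 0, 0, 0], [-0.0062, -0.0004, 0.0108, 0, 0, 0], [0, 0, 0, 0, 0, 0]])

```text
clock: 9.4
tool_pos: [470.0, 169.8, 182.8]
eef_rot: [0.811, 0.524, 0.227, 0.126]
contact_force: [3.5, -2.2, 0.1]
opening: 16.6
grasp_force: 82.8
```

```bash
python3 -c "
from h import *
st()"
```

```text
t 9.4 h 15.6 u 0.2 v 0.1 turn 1.175 off-axis [-0. -0. -0.] F n/u/v -1.6 -3.1 2.3 Mn -0.01 M [-0.34 -0.59 -0.24] open 16.6 g 83 q [ 0.48  0.03  2.3  -0.57  0.38  1.4 ]
```

send_rows(increments=[[-0.0125, -0.0008, 0.0216, 0, 0, 0], [-0.0125, -0.0008, 0.0216, 0, 0, 0], [-0.0125, -0.0008, 0.0216, 0, 0, 0], [-0.0125, -0.0008, 0.0216, 0, 0, 0], [-0.0125, -0.0008, 0.0216, 0, 0, 0], [-0.0125, -0.0008, 0.0216, 0, 0, 0], [-0.0125, -0.0008, 0.0216, 0, 0, 0], [-0.0125, -0.0008, 0.0216, 0, 0, 0], [0, 0, 0, 0, 0, 0]])

```text
clock: 10.3
tool_pos: [430.0, 167.6, 253.0]
eef_rot: [0.81, 0.525, 0.228, 0.126]
contact_force: [0.1, 0.5, -3.8]
opening: 16.7
grasp_force: 82.7
```

Run:
```python
from h import *
st()
Ro=R.from_quat(arm.get_obs()["eef_rot"]);M=Ro.as_matrix()
z=M[:,2];t=np.cross(z,[0,0,-1]);print("tilt rotvec",(t/np.linalg.norm(t)*np.degrees(np.arccos(-z[2]))).round(2))
im,d=arm.read_camera("scene");cv2.imwrite("pics/p3.png",cv2.resize(im[100:310,220:430],(600,600),interpolation=cv2.INTER_CUBIC)[...,::-1])
```

```text
t 10.3 h 96.4 u -0.2 v -0.4 turn 1.179 off-axis [-0.    -0.002 -0.   ] F n/u/v -3.4 1.9 -0.4 Mn 0.03 M [-0.08  0.52  0.01] open 16.7 g 83 q [ 0.54 -0.16  2.28 -0.42  0.59  1.26]
tilt rotvec [-2.09 30.1   0.  ]
```

View pics/p3.png

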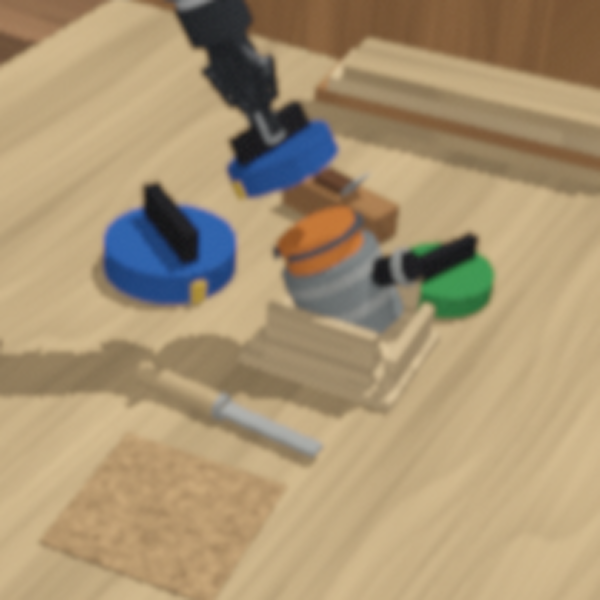

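The scene crop shows the blue lid in the gripper at about (285,155). The orange neck at (320,240) is open below it, and the mat is at (165,515).

send_rows(increments=[[0, -0.0425, 0.01, -0.013, 0.188, 0], [0, -0.0425, 0.01, -0.013, 0.188, 0], [0, -0.0425, 0.01, -0.013, 0.188, 0], [0, -0.0425, 0.01, -0.013, 0.188, 0], [0, -0.0425, 0, -0.013, 0.188, 0], [0, -0.0425, 0, -0.013, 0.188, 0], [0.015, -0.0425, 0, -0.013, 0.188, 0], [0.015, -0.0425, 0, -0.013, 0.188, 0], [0.015, -0.0425, 0, -0.013, 0.188, 0], [0.015, -0.0425, 0, -0.013, 0.188, 0], [0.015, -0.0425, -0.02, -0.013, 0.188, 0], [0.015, -0.0425, -0.02, -0.013, 0.188, 0], [0.015, -0.0425, -0.02, -0.013, 0.188, 0], [0.015, -0.0425, -0.02, -0.013, 0.188, 0], [0.015, -0.0425, -0.02, -0.013, 0.188, 0], [0.015, -0.0425, -0.02, -0.013, 0.188, 0], [0.015, -0.0425, -0.02, -0.013, 0.188, 0], [0.015, -0.0425, -0.02, -0.013, 0.188, 0], [0.015, -0.0425, -0.02, -0.013, 0.188, 0], [0.015, -0.0425, -0.02, -0.013, 0.188, 0]])

```text
clock: 12.35
tool_pos: [514.3, -173.8, 186.4]
eef_rot: [0.839, 0.544, -0.002, -0.0]
contact_force: [0.1, 0.7, -1.5]
opening: 16.7
grasp_force: 82.5
```

Run:
```python
from h import *
o=arm.get_obs();print(o["clock"],o["qpos"].round(2),o["contact_force"].round(1),o["moment"].round(2))
M=R.from_quat(o["eef_rot"]).as_matrix();z=M[:,2];t=np.cross(z,[0,0,-1])
print("tool",o["tool_pos"].round(1),"tilt rotvec",np.degrees(t).round(2))
# lid underside plane/lowest points relative to TCP, and lid top normal
for m in("scene","top"):
    im,d=arm.read_camera(m);c=im.astype(int);ok=d>0;w=world(m,np.argwhere(ok),d[ok]);c=c[ok]
    k=(np.linalg.norm(w-o["tool_pos"],axis=1)<90)&(c[:,2]>c[:,0]+35)&(c[:,2]>c[:,1]+20)
    p=w[k];hi=p[p[:,2]>np.percentile(p[:,2],60)]if m=="top" else p
    nn=np.linalg.svd(hi-hi.mean(0))[2][2]
    print(m,k.sum(),p.mean(0).round(1),np.percentile(p[:,2],[1,10,50,90,99]).round(1),nn.round(3))
    cw=im.astype(int);g=world(m,np.argwhere(ok),d[ok]);q=(c[:,0]>c[:,2]+45)&(g[:,2]<9)&(g[:,2]>2.5)&(abs(g[:,0]-513)<130)&(abs(g[:,1]+173)<130)
    print("mat",[np.percentile(g[q][:,i],[2,98]).round() for i in(0,1)],q.sum())
```

```text
12.35 [-0.33  0.28  1.85 -0.    1.02  0.09] [ 0.1  0.7 -1.5] [-0.03 -0.02  0.  ]
tool [ 514.3 -173.8  186.4] tilt rotvec [ 0.08 -0.18  0.  ]
scene 916 [ 531.3 -195.7  173.3] [152.1 160.1 175.1 179.3 207.4] [-0.119  0.112 -0.987]
mat [array([418., 613.]), array([-273.,  -81.])] 1846
top 402 [ 501.4 -158.8  175.6] [165.3 172.7 175.7 178.4 181.3] [-0.005  0.008  1.   ]
mat [array([401., 627.]), array([-156.,  -52.])] 1017
```

send_rows(increments=[[0, -0.001, -0.05, 0, 0, 0], [0, -0.001, -0.0625, 0, 0, 0], [0, -0.001, -0.0625, 0, 0, 0], [0, -0.001, -0.0625, 0, 0, 0], [0, -0.001, -0.04, 0, 0, 0], [0, 0, -0.0225, 0, 0, 0], [0, 0, -0.01, 0, 0, 0], [0, 0, -0.01, 0, 0, 0], [0, 0, 0, 0, 0, 0]])

```text
clock: 13.35
tool_pos: [514.2, -174.8, 59.7]
eef_rot: [0.839, 0.544, -0.001, 0.0]
contact_force: [-0.3, 0.5, -2.6]
opening: 16.8
grasp_force: 82.4
```

Now slowly, 2 mm a row, watching the force.

send_rows(increments=[[0, 0, -0.005, 0, 0, 0], [0, 0, -0.005, 0, 0, 0], [0, 0, -0.005, 0, 0, 0], [0, 0, -0.005, 0, 0, 0], [0, 0, -0.005, 0, 0, 0], [0, 0, 0, 0, 0, 0]])

```text
clock: 13.95
tool_pos: [513.8, -174.7, 49.2]
eef_rot: [0.839, 0.544, -0.001, -0.0]
contact_force: [-0.3, -0.1, -3.7]
opening: 16.5
grasp_force: 82.4
```

send_rows(increments=[[0, 0, -0.005, 0, 0, 0], [0, 0, -0.0025, 0, 0, 0], [0, 0, 0, 0, 0, 0]])

```text
clock: 14.25
tool_pos: [513.9, -174.7, 46.3]
eef_rot: [0.839, 0.544, -0.001, -0.0]
contact_force: [-0.5, -0.6, -3.6]
opening: 16.4
grasp_force: 82.4
```

send_rows(increments=[[0, 0, -0.0025, 0, 0, 0], [0, 0, -0.0025, 0, 0, 0], [0, 0, 0, 0, 0, 0]])

```text
clock: 14.55
tool_pos: [514.1, -174.9, 45.7]
eef_rot: [0.839, 0.544, -0.001, 0.0]
contact_force: [-4.7, 1.2, 11.9]
opening: 16.2
grasp_force: 84.8
```

send_rows(increments=[[0, 0, 0.002, 0, 0, 0], [0, 0, 0, 0, 0, 0]])

```text
clock: 14.75
tool_pos: [514.2, -174.9, 45.7]
eef_rot: [0.839, 0.544, -0.001, 0.0]
contact_force: [-1.4, -0.4, 4.7]
opening: 16.7
grasp_force: 83.6
```

send_rows(increments=[[0, 0, 0, 0, 0, 0], [0, 0, 0, 0, 0, 0], [0, 0, 0, 0, 0, 0], [0, 0, 0, 0, 0, 0], [0, 0, 0, 0, 0, 0], [0, 0, 0, 0, 0, 0], [0, 0, 0, 0, 0, 0]], grip=0)

```text
clock: 15.45
tool_pos: [514.0, -174.8, 45.3]
eef_rot: [0.839, 0.544, -0.001, 0.0]
contact_force: [0.7, 0.5, 0.0]
opening: 85.6
grasp_force: 0.0
```

send_rows(increments=[[0, 0, 0.02, 0, 0, 0], [0, 0, 0.05, 0, 0, 0], [0, 0, 0.06, 0, 0, 0], [0, 0, 0.1, 0, 0, 0], [0, 0, 0.1, 0, 0, 0], [-0.05, 0, 0.1, 0, 0, 0], [-0.1, 0, 0.05, 0, 0, 0], [-0.1, 0, 0, 0, 0, 0], [0, 0, 0, 0, 0, 0], [0, 0, 0, 0, 0, 0]])

```text
clock: 16.45
tool_pos: [413.7, -174.9, 238.2]
eef_rot: [0.839, 0.544, -0.0, 0.001]
contact_force: [0.6, 0.7, -0.4]
opening: 85.3
grasp_force: 0.0
```

Run:
```python
from h import *
o=arm.get_obs();print(o["clock"],o["tool_pos"].round(),o["contact_force"].round(1))
im,d=arm.read_camera("scene");a=cv2.resize(im[110:350,150:450],(750,600),interpolation=cv2.INTER_CUBIC);cv2.imwrite("pics/p4.png",a[...,::-1])
```

```text
16.45 [ 414. -175.  238.] [ 0.6  0.7 -0.4]
```

View pics/p4.png

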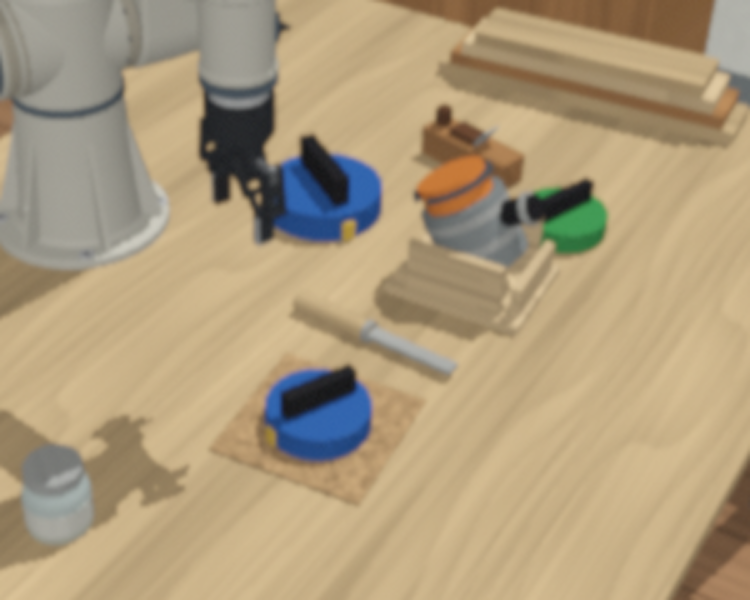

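The lid lies handle up at (318,413), wholly on the mat with cork showing all round. The gripper is clear, and the chisel, plane and tin look undisturbed.

```bash
python3 -c "
from rig import arm
print(arm.hand_in())"
```

```text
the job is handed in; nothing more can be done
None
```

The lid came free at about 1.17 rad, was lifted clear and set down handle up on the cork mat, then released; the chisel, plane and tin look untouched in the last picture, and the job was handed in at about 16.5 s.

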